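# Close the push-and-turn tablet jar at the site health-check table

### The job

Close the white tablet jar: pick up the loose blue cap by its bar, set it on the jar's neck and feel for the place where its inner lugs drop between the orange tabs, then press it down against its spring and twist it clockwise (seen from above) until the lugs catch under the tabs and the cap stays locked down when you let go. Work gently: push with no more than about 25 N, stop twisting as soon as you feel the end of the turn, and leave the amber bottle, the blood pressure meter and the box of fittings where they stand.

Things in the scene. Friction and masses are not known exactly. Their poses are not given: they have to be found in the camera images.
- jar: White round tablet jar, 76 mm wide, with a green band, clamped to a dark square foot plate (110 x 110 x 6 mm) screwed to the table: it cannot move. Origin: centre of the underside, on the table and the jar's axis; z up. Heights above it: shoulder 91 mm, tab tops 110 mm, rim of the open neck 115 mm. The jar's yaw says nothing about where the tabs are.
- jar_tabs (a point): Point on the jar's axis level with the tab tops. Neck 37 mm outer diameter, chamfered rim. Three orange tabs, 60 deg wide each, stand out to 51 mm diameter, three 60 deg gaps between, evenly spaced. Their angle about the axis differs each time and no reading gives it: turn the cap on them under light load until it drops in, or look from above.
- jar_lock (a point): Point on the jar's axis at 101.5 mm, where the cap's origin is when locked. Under each tab, going clockwise from its entry edge: a ridge (16 deg wide, underside at 104 mm), a pocket 2.5 mm higher (32 deg), a stop that ends the turn. Twist from gap to stop: 48 to 84 deg. Turning while pressed rubs with 0.05 to 0.2 N m; over 0.25 is the stop; 1 N m forces it.
- cap: Loose blue cap, 40 to 85 g, standing open side down on the table. Origin: centre of the skirt's lower edge; z up. Skirt 63 mm outer, 57 mm inner diameter; flat top 26 mm above the origin. Inside, at the lower edge, three lugs 5 mm high and 24 deg wide point in to a 43 mm circle (3 mm play all round), at 0, 120 and 240 deg from the cap's x axis.
- cap_bar (a point): Middle of the grip bar on the cap's top, 38 mm above the cap's origin. The bar runs along the cap's x axis: 50 mm long, 16 mm thick (along y), from 26 to 50 mm above the origin.
- cap_seal (a point): Inside the cap, 9.5 mm above its origin: a sprung disc that meets the neck rim. 3 N at first touch, 0.8 N more per mm, 10 mm travel, then solid. Cap origin above the jar's: 110 mm lugs on tab tops, 105.5 dropped in the gaps with the spring just touching, 96 to 98 (9 to 11 N) pressed enough to twist under the ridges, 95.5 bottomed, 101.5 locked (the spring lifts it there).
- bottle: Amber bottle with a white cap, 56 mm wide, 110 mm tall, standing. Origin: centre of its underside. Bystander.
- meter: White blood pressure meter with a grey screen and blue button, 100 x 140 x 50 mm. Origin: centre of its underside. Bystander.
- fittings: Open cardboard box of steel fittings, 120 x 140 x 65 mm. Origin: centre of its underside. Bystander.
Things that resemble listed ones, but are neither listed nor needed, are in the scene too. What is shaped like the cap but grey or yellow is not meant.

How it is judged:
On the way:
1. the cap is on the neck and its lugs have dropped between the tabs (z of cap in the frame of jar below 0.108 m and horizontal distance between cap and jar below 0.005 m and angle between cap's own z axis and vertical below 0.12 rad), for 0.05 s.
At the end, for the whole second after the job is handed in: The cap is level (within 3 degrees), centred on the jar (within 5 mm) and locked: let go and at rest, its origin is 100.1 to 103.2 mm above the jar's, held down against its spring by lugs that sit in the pockets under the tabs (z of cap in the frame of jar between 0.1001 and 0.1032 m and horizontal distance between cap and jar below 0.005 m and angle between cap's own z axis and vertical below 0.06 rad and linear speed of cap below 0.01 m/s); the robot touches nothing.
It fails at once if the jar is forced: all contact forces of the cap on the jar (push, and lugs against the stops) add up to more than 60 N (contact force between cap and jar above 60 N).
It fails at once if the robot pushes on the jar itself with more than 40 N (contact force between any of the fingers, the arm and jar above 40 N).
It fails at once if a bystander is shifted by more than 25 mm or tipped over (distance of any of bottle, meter, fittings from where it was at the start of the episode above 0.025 m or angle between bottle's own z axis and vertical above 0.5 rad).
It also fails if it takes over 64 s, if anything falls off the work surface, if the arm or the gripper's body presses on something with over 40 N, if the wrist force passes 120 N, or if a joint passes its speed limit or range.

### The arm

A 7-joint arm with a two-finger parallel gripper is mounted at the origin on the work surface. World frame = base frame: x ahead of the robot, y to its left, z up, the work surface at z = 0. Lengths are in m, angles in rad, forces in N, time in s.
With the tool pointing down it reaches from about 0.425 to 0.925 m from the base axis. Payload 6.8 kg.
Tool frame: the origin (TCP) lies midway between the tips of the shut fingers; the grasp point (between the pads) lies 19 mm behind it; z points along the fingers, x is the direction in which the jaws open and shut, and the axes are right-handed (so a half turn about z gives the same grasp; the last joint's range is limited). The gripper opens to 85 mm and grips with 20 to 120 N. Pads are 22 mm wide; open, the fingers measure 114 mm over their backs; the gripper's body (76 mm by 85 mm) begins 54 mm behind the grasp point. The pads swing forward as they close: fully open they stand 13 mm farther back than shut.
Start: joints at [-1.338, 0.477, 0.022, 1.555, -0.011, 1.109, -0.083], TCP at [0.226, 0.636, 0.231] pointing down, gripper open.
Joint ranges: [-2.96, 2.96], [-0.34, 2.1], [-1.41, 1.46], [0.24, 2.44], [-1.37, 4.51], [0.17, 1.92], [-2.96, 2.96]. Speed limits (rad/s): [2.39, 2.39, 3.14, 3.14, 3.14, 3.14, 3.14].

### API

Orientations are given as a unit quaternion [w, x, y, z].
In Python, from station import bot, imaging, nets gives the robot as it stands. The module is installed in compiled form; this text tells all that it offers.
- The arm moves only by the tool apply_moves, never from a script. Its argument "moves" is text: rows parted by semicolons, each of 7 numbers parted by spaces: the gripper command: -1 is fully open, 1 is shut, values between are in proportion, then the shift along the tool's x, y, z normalised to -1 to 1, where 1 is 120 mm, then the turn, a rotation vector about the tool's x, y, z normalised to -1 to 1, where 1 is 4 degrees. In form: hand dx dy dz rx ry rz; .... A call has 1 to 12 rows; each row shifts and turns the commanded pose from where the row before left it, along the tool's axes as they then stand; what a row does not reach is not made up. A row lasts 1/12 s, in which the tool goes at most 41.7 mm and 7.16 degrees, less where a joint would pass 70% of its speed; a pose out of reach is approached as far as the arm can. A call with a number of a shift or a turn outside -1 to 1 is refused whole. A call with a gripper value outside its range is refused whole. The fingers move at their own pace and stop on an object; "force" is the grip in N (left out, the last holds). Time passes only in rows, so rows that do not move let the fingers close. It gives the time, the measured TCP pose, the force and the opening at its end, in the units of the state.
- bot.get_obs(): the state, without advancing time (a new reading comes with each control period).
- imaging.read_camera(name): name is "scene" or "top" or "wrist"; returns a dict with "image" (400x640x3 uint8, red, green, blue), "fx", "fy", "cx", "cy" (pixels), "view" (4x4, takes a point from world to camera coordinates); the wrist camera has in their place "mount" (4x4, takes a point from camera to tool coordinates, whose origin is the TCP and whose axes are the tool frame's). Camera axes: x right, y down, z forward; pixel columns grow to the right and rows downward; lengths in m; the calibration is good to about 2 mm. A picture is of the moment at which its call begins: read the wrist's pose just before it. There is no depth.
- bot.hand_in(): hands the job in, once; it reports no verdict.
Trained networks look in a picture, given as the dict that the camera call returned (one of the last four; its "shot" number tells which), for a name from the list of things; names that differ only in an ending like _2 or _b are one class to them, and where a whole thing is asked for, a point or a joint stands for the part that bears it (a point fixed in the world has none). Each returns a list of dicts, best first, with "score" (0 to 1); they miss things now and then, are a little off and sometimes report something else, mostly with a low value. They report only what shows in the picture. A call takes as long as a camera call. They do not tell look-alikes from the thing itself.
- nets.spot_in(picture, name): "rect" ([left, top, right, bottom] in pixels, round what is visible of it).
- nets.outline_of(picture, name): "region" (400x640 bool, what is visible of it) and "rect" ([left, top, right, bottom] in pixels, round what is visible of it).
- nets.spot_point(picture, name): "location" ([column, row] in pixels: a listed point, or the origin of a listed thing).
The state is a dict: "t": time; "q": joint angles; "joint_vel": joint speeds; "joint_torque": joint torques, N m; "eef_pos": TCP position; "tool_rot": TCP orientation; "contact_force": force on the tool from outside, world axes, zero at the start; "torque": the same for the moment, N m; "gripper_width": opening from 0.0 (shut) to 1.0 (fully open).
Only numpy, scipy, OpenCV 4.12 (cv2) and the standard library are available. Lean on these libraries where they do the work, as an engineer would, in place of code of your own. Each camera call takes 0.05 s, during which the arm holds its last target.

## Working session

There is one attempt and no reset: what is moved stays moved. The work goes in short steps, Python scripts to look and compute and a tool call to move; the robot and the scene stay as the last step left them, time stands still between calls to the robot, and variables do not carry over. Pictures are saved under pics/ and viewed, and the job is handed in when it is done.

Besides the shell and the picture viewer there is one more tool, called after "Request:" as a command line: name --argument value ..., lists and objects as JSON in quotes. apply_moves: Moves the arm, as the interface text tells. Scaled input: -1 to 1 covers 120 mm each way for a shift and 4 degrees each way for a turn. Its arguments: {"type":"object","properties":{"moves":{"type":"string"},"force":{"type":"number"}},"required":["moves"]}

```bash
mkdir -p pics; ls
cat > h.py <<'E'
import numpy as np, cv2
from station import bot, imaging, nets
from scipy.spatial.transform import Rotation as R
def Rq(q): return R.from_quat([q[1],q[2],q[3],q[0]])
def save(p,n): cv2.imwrite('pics/'+n,cv2.cvtColor(p['image'],cv2.COLOR_RGB2BGR))
def ray(p,uv,obs=None):
    d=np.array([(uv[0]-p['cx'])/p['fx'],(uv[1]-p['cy'])/p['fy'],1.])
    if 'view' in p: T=np.linalg.inv(p['view'])
    else:
        W=np.eye(4);W[:3,:3]=Rq(obs['tool_rot']).as_matrix();W[:3,3]=obs['eef_pos'];T=W@p['mount']
    return T[:3,3],T[:3,:3]@d
def atz(p,uv,z,obs=None):
    o,d=ray(p,uv,obs); return o+d*(z-o[2])/d[2]
def st():
    o=bot.get_obs(); print('t',round(o['t'],2),'p',np.round(o['eef_pos'],4),'eul',np.round(Rq(o['tool_rot']).as_euler('xyz',degrees=True),2),'F',np.round(o['contact_force'],2),'M',np.round(o['torque'],3),'w',round(o['gripper_width'],3),'q',np.round(o['q'],2));return o
E
python3 - <<'E'
from h import *
st()
a={}
for c in ['scene','top']:
    p=imaging.read_camera(c); save(p,c+'0.png')
    for n in ['cap','jar','bottle','meter','fittings']:
        for r in nets.spot_in(p,n)[:4]: print(c,n,np.round(r['rect']),round(r['score'],2))
    for n,z in [('cap_bar',.038),('cap',0),('jar_tabs',.11),('jar',0)]:
        for r in nets.spot_point(p,n)[:4]: print(c,n,np.round(r['location'],1),round(r['score'],2),np.round(atz(p,r['location'],z),4))
E
```

```text
pics
t 0.0 p [0.2254 0.6356 0.2303] eul [1.7999e+02 1.0000e-01 7.0480e+01] F [-0.11  0.24  0.27] M [ 0.009  0.043 -0.039] w 1.001 q [-1.34  0.48  0.02  1.56 -0.01  1.11 -0.08]
scene cap [264. 181. 287. 212.] 0.98
scene cap [256. 145. 282. 169.] 0.84
scene cap [292. 160. 316. 187.] 0.77
scene cap [350. 164. 370. 188.] 0.65
scene jar [319. 188. 381. 254.] 0.74
scene bottle [224. 110. 249. 155.] 0.56
scene meter [158. 172. 228. 216.] 0.62
scene fittings [439. 211. 528. 292.] 0.63
scene cap_bar [267.2 147.9] 0.93 [ 0.507  -0.1875  0.038 ]
scene cap_bar [319.2 143.9] 0.7 [ 0.4123 -0.0821  0.038 ]
scene cap_bar [301.3 162.7] 0.67 [ 0.4977 -0.0768  0.038 ]
scene cap_bar [274.5 190.7] 0.62 [ 0.6128 -0.0698  0.038 ]
scene cap [304.4 175.8] 0.93 [ 0.503  -0.0647 -0.    ]
scene cap [275.5 202.2] 0.93 [ 0.6177 -0.0675  0.    ]
scene cap [360.  183.7] 0.78 [0.4405 0.0713 0.    ]
scene cap [267.4 159.9] 0.77 [ 0.515  -0.1854  0.    ]
scene jar_tabs [351.5 194.7] 0.59 [0.5659 0.1243 0.11  ]
scene jar [349.7 223.6] 0.75 [0.564  0.1223 0.    ]
top cap [352. 214. 378. 234.] 0.92
top cap [396. 209. 417
[... 236 characters left out ...]
 [275. 179. 315. 222.] 0.17
top fittings [155. 218. 222. 262.] 0.74
top fittings [351. 211. 376. 233.] 0.39
top cap_bar [363.3 223.9] 0.96 [ 0.5045 -0.0599  0.038 ]
top cap_bar [407.1 218.2] 0.93 [ 0.5188 -0.1772  0.038 ]
top cap_bar [318.5 253.9] 0.92 [0.4256 0.061  0.038 ]
top cap_bar [364.3 180.2] 0.9 [ 0.6223 -0.0647  0.038 ]
top cap [360.3 221.8] 0.85 [ 0.51   -0.0559  0.    ]
top cap [316.  253.5] 0.74 [0.4233 0.0683 0.    ]
top cap [367.2 262.4] 0.73 [ 0.398 -0.073  0.   ]
top cap [365.2 180.7] 0.71 [ 0.6251 -0.0716  0.    ]
top jar_tabs [296.6 199.3] 0.68 [0.568  0.1139 0.11  ]
top jar_tabs [426.9 147.2] 0.42 [ 0.6961 -0.2147  0.11  ]
top jar [296.  199.4] 0.67 [0.5743 0.1233 0.    ]
```

View pics/scene0.png

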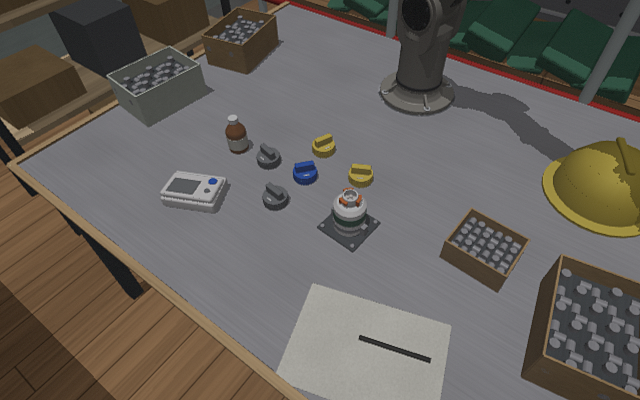

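```bash
python3 -c "
import cv2
a=cv2.imread('pics/top0.png');cv2.imwrite('pics/topc.png',cv2.resize(a[110:300,250:480],None,fx=3.4,fy=3.15,interpolation=cv2.INTER_CUBIC))"
```

```text
(no output)
```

View pics/topc.png

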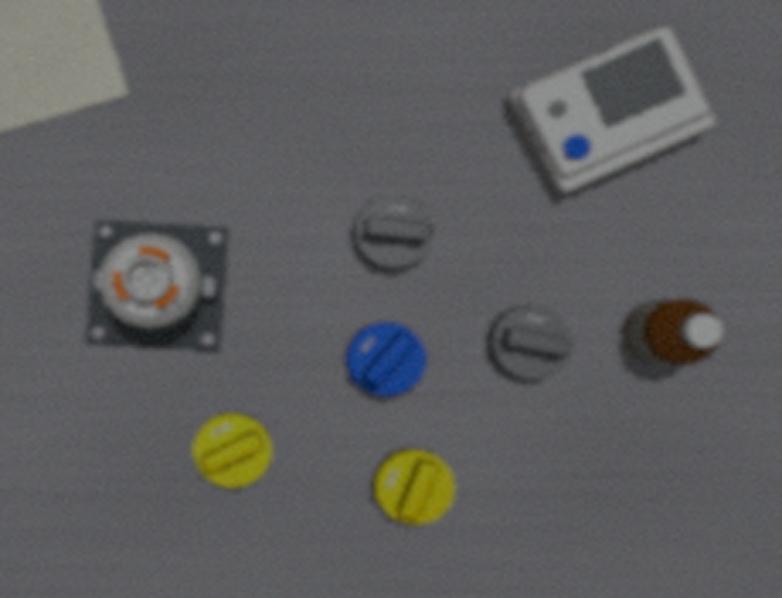

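Look-alikes in the top picture are blue (363,224), grey (365,180) and (407,218), and yellow (318,254) and (371,264). Only the blue one matches the description. It is clear in the crop, with its bar at roughly -37° in the world frame. I'm moving above it.

Request:
apply_moves --moves "-1 -.26 .23 0 0 0 0;-1 -.26 .23 0 0 0 0;-1 -.26 .23 0 0 0 0;-1 -.26 .23 0 0 0 0;-1 -.26 .23 0 0 0 0;-1 -.26 .23 0 0 0 0;-1 -.26 .23 0 0 0 0;-1 -.26 .23 0 0 0 0;-1 -.26 .23 0 0 0 0;-1 -.26 .23 0 0 0 0;-1 -.26 .23 0 0 0 0;-1 -.26 .23 0 0 0 0"

```text
t: 2.0
eef_pos: [0.413, 0.1707, 0.2317]
tool_rot: [-0.0, 0.817, 0.577, 0.001]
contact_force: [1.6, 0.5, 0.5]
gripper_width: 0.999
```

Run:
```python
from h import *
o=st()
p=imaging.read_camera('wrist'); save(p,'w0.png'); print(p['fx'],p['cx'],np.round(p['mount'],3))
for n,z in [('jar_tabs',.11),('cap_bar',.038)]:
    for r in nets.spot_point(p,n)[:4]: print(n,np.round(r['location'],1),round(r['score'],2),np.round(atz(p,r['location'],z,o),4))
```

```text
t 2.0 p [0.413  0.1707 0.2317] eul [ 1.7998e+02 -6.0000e-02  7.0480e+01] F [1.63 0.54 0.46] M [-0.009 -0.073 -0.038] w 0.999 q [-0.77  0.09  0.26  2.09 -0.03  0.96  0.73]
321.5366821645985 318.47764836728686 [[ 1.    -0.001  0.001  0.   ]
 [ 0.     0.961  0.276 -0.071]
 [-0.001 -0.276  0.961 -0.143]
 [ 0.     0.     0.     1.   ]]
jar_tabs [327.1 353.1] 0.91 [0.571  0.1242 0.11  ]
cap_bar [163.9 306.1] 0.95 [ 0.5017 -0.0576  0.038 ]
cap_bar [104.3 234.3] 0.69 [ 0.3959 -0.0779  0.038 ]
cap_bar [231.1 217.4] 0.69 [0.4252 0.0644 0.038 ]
```

View pics/w0.png

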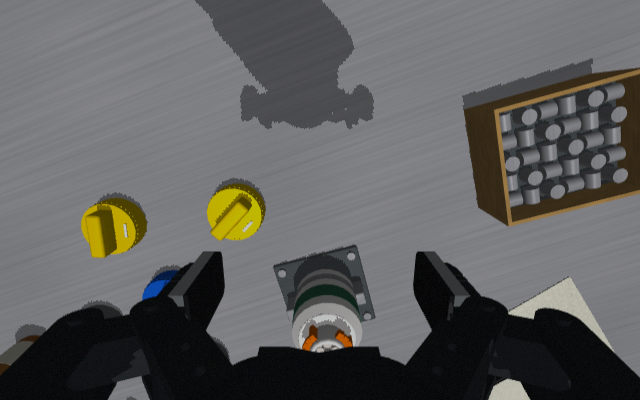

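Request:
apply_moves --moves "-1 -.258 .224 0 0 0 0;-1 -.258 .224 0 0 0 0;-1 -.258 .224 0 0 0 0;-1 -.258 .224 0 0 0 0;-1 -.258 .224 0 0 0 0;-1 -.258 .224 0 0 0 0;-1 0 0 0 0 0 1;-1 0 0 0 0 0 1;-1 0 0 0 0 0 1;-1 0 0 0 0 0 1;-1 0 0 0 0 0 0;-1 0 0 0 0 0 0"

```text
t: 3.15
eef_pos: [0.5028, -0.0551, 0.2312]
tool_rot: [-0.0, 0.888, 0.459, 0.0]
contact_force: [-0.3, 0.3, 0.8]
gripper_width: 1.0
```

```bash
cat > bar.py <<'E'
from h import *
import sys
o=st()
p=imaging.read_camera('wrist'); save(p,sys.argv[1])
for n,z in [('jar_tabs',.11),('cap_bar',.038)]:
    for r in nets.spot_point(p,n)[:3]: print(n,np.round(r['location'],1),round(r['score'],2),np.round(atz(p,r['location'],z,o),4))
E
python3 bar.py w1.png
```

```text
t 3.15 p [ 0.5028 -0.0551  0.2312] eul [-1.7999e+02 -1.0000e-02  5.4700e+01] F [-0.3   0.3   0.78] M [-0.049  0.002  0.004] w 1.0 q [-0.46  0.21  0.51  1.98 -0.12  0.98  1.07]
jar_tabs [547.4 133.9] 0.68 [0.5691 0.1248 0.11  ]
cap_bar [240.7 244.9] 0.85 [ 0.5169 -0.173   0.038 ]
cap_bar [239.  106.3] 0.77 [ 0.3985 -0.0789  0.038 ]
cap_bar [315.1 178.8] 0.73 [ 0.5033 -0.0597  0.038 ]
```

View pics/w1.png

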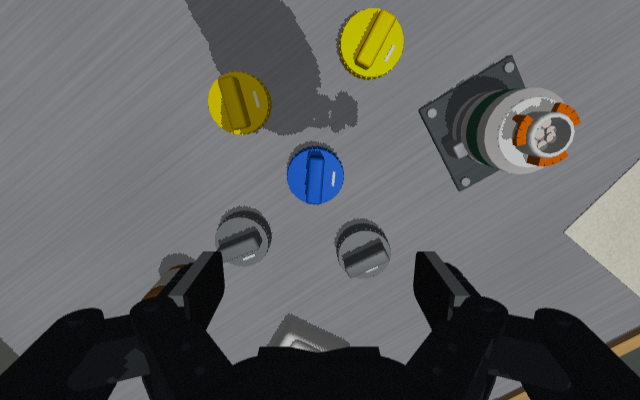

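```bash
python3 -c "
import cv2
a=cv2.imread('pics/w1.png');b=cv2.resize(a[135:215,275:355],None,fx=7,fy=7,interpolation=cv2.INTER_CUBIC);c=cv2.resize(a[75:185,480:590],(560,560),interpolation=cv2.INTER_CUBIC);cv2.imwrite('pics/w1c.png',b);cv2.imwrite('pics/w1j.png',c)"
```

```text
(no output)
```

View pics/w1c.png

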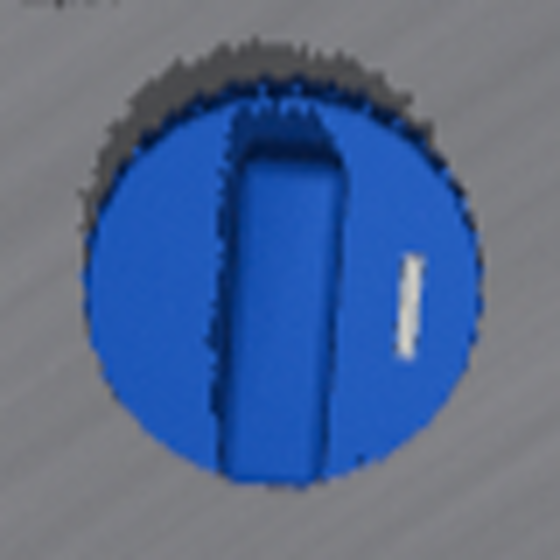

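View pics/w1j.png

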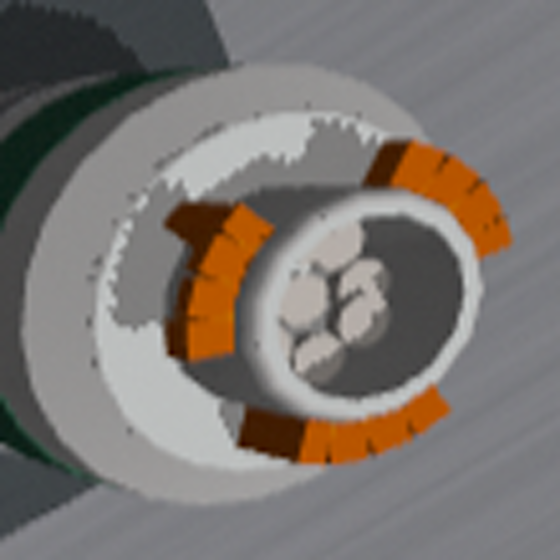

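Run:
```python
from h import *
o=bot.get_obs(); p=imaging.read_camera('wrist')
print('bar',atz(p,(315.5,180.7),.05,o))
P={'A':[(410,143),(395,180),(512,243),(485,255)],'B':[(240,203),(275,228),(187,360),(235,357)],'C':[(305,460),(300,420),(450,405),(430,388)]}
import scipy.optimize as so
pts={k:np.array([atz(p,(480+u*110/560,75+v*110/560),.11,o)[:2] for u,v in V]) for k,V in P.items()}
out=np.array([pts[k][i] for k,i in [('A',0),('A',2),('B',0),('B',2),('C',0),('C',2)]])
f=lambda x:np.hypot(*(out-x).T)-.0255
r=so.least_squares(f,[.569,.125]);print(r.x,r.fun)
for k in pts:
    d=pts[k]-r.x;print(k,np.round(np.degrees(np.arctan2(d[:,1],d[:,0])),1),np.round(np.hypot(*d.T),4))
# bystander check of jar by neck rim via net
for c in ['top']:
    p=imaging.read_camera(c)
    for r in nets.spot_point(p,'jar_tabs')[:2]: print(r['location'],atz(p,r['location'],.11))
```

```text
bar [ 0.50289344 -0.05961459  0.05      ]
[0.57035492 0.12438792] [-0.00046597  0.00024527 -0.00014992  0.00017881 -0.00041973 -0.00016171]
A [133.7 134.1  76.2  75.5] [0.025  0.0194 0.0257 0.0215]
B [-163.4 -165.9 -105.4  -98.7] [0.0254 0.0182 0.0257 0.0185]
C [-40.2 -48.1  15.4  14.6] [0.0251 0.0189 0.0253 0.0207]
[294.4, 199.1] [0.56852861 0.1193765  0.11      ]
```

The close crop confirms it: the blue cap is at (315,179), its bar is almost in line with tool y, and its white mark is on the tool +x side. The tab centres are at about 106, 226 and 346°, and the jar's axis is at (0.570, 0.124). I'm going down to the bar.

Request:
apply_moves --moves "-1 0 0 0 0 0 .9;-1 -.028 .026 0 0 0 0;-1 0 0 .22 0 0 0;-1 0 0 .22 0 0 0;-1 0 0 .22 0 0 0;-1 0 0 .22 0 0 0;-1 0 0 .22 0 0 0;-1 0 0 .22 0 0 0;-1 0 0 .15 0 0 0;-1 0 0 .1 0 0 0;-1 0 0 .06 0 0 0;-1 0 0 0 0 0 0"

```text
t: 4.45
eef_pos: [0.5023, -0.0612, 0.0348]
tool_rot: [-0.0, 0.903, 0.43, -0.001]
contact_force: [0.4, -0.3, 0.2]
gripper_width: 0.997
```

```bash
python3 bar.py w2.png
```

```text
t 4.45 p [ 0.5023 -0.0612  0.0348] eul [-1.7993e+02  7.0000e-02  5.0900e+01] F [ 0.36 -0.32  0.17] M [-0.011 -0.016  0.015] w 0.997 q [-0.31  0.52  0.38  2.12 -0.36  0.56  1.22]
cap_bar [322.6 262.2] 0.72 [ 0.504  -0.0601  0.038 ]
cap_bar [119.7 108.7] 0.67 [ 0.3953 -0.0816  0.038 ]
```

View pics/w2.png

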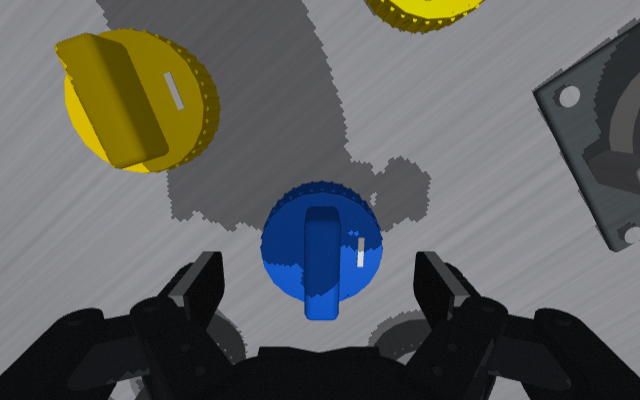

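Request:
apply_moves --moves "-1 .015 .005 .04 0 0 0;-1 0 0 0 0 0 0;1 0 0 0 0 0 0;1 0 0 0 0 0 0;1 0 0 0 0 0 0;1 0 0 0 0 0 0;1 0 0 0 0 0 0;1 0 0 0 0 0 0;1 0 0 0 0 0 0;1 0 0 0 0 0 0;1 0 0 0 0 0 0;1 0 0 0 0 0 0" --force 60

```text
t: 5.6
eef_pos: [0.5046, -0.0599, 0.0311]
tool_rot: [0.0, 0.903, 0.429, 0.0]
contact_force: [-0.6, 0.6, 5.6]
gripper_width: 0.17
```

```bash
python3 bar.py w3.png
```

```text
t 5.6 p [ 0.5046 -0.0599  0.0311] eul [ 1.7999e+02 -2.0000e-02  5.0870e+01] F [-0.6   0.6   5.64] M [-0.027  0.213 -0.041] w 0.17 q [-0.3   0.53  0.38  2.12 -0.36  0.55  1.22]
cap_bar [317.7 262.1] 0.73 [ 0.5033 -0.0595  0.038 ]
cap_bar [110.  106.3] 0.67 [ 0.3958 -0.0808  0.038 ]
```

View pics/w3.png

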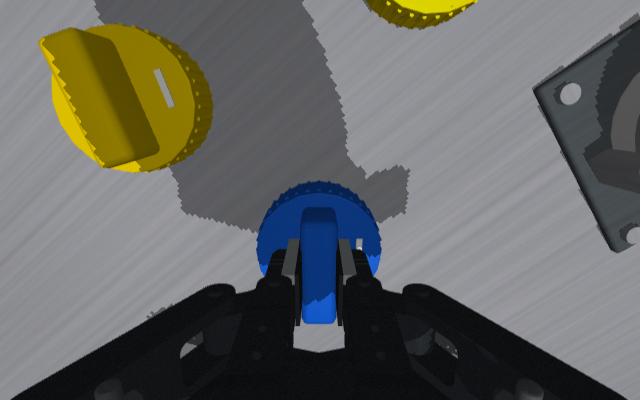

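Request:
apply_moves --moves "1 0 0 -.1 0 0 0;1 0 0 -.25 0 0 0;1 0 0 -.25 0 0 0;1 0 0 -.25 0 0 0;1 0 0 -.25 0 0 0;1 0 0 -.25 0 0 0;1 0 0 0 0 0 -1;1 0 0 0 0 0 -1;1 0 0 0 0 0 -1;1 0 0 0 0 0 -1;1 0 0 0 0 0 -1;1 0 0 0 0 0 -1"

```text
t: 6.75
eef_pos: [0.5039, -0.06, 0.1933]
tool_rot: [-0.0, 0.793, 0.609, -0.0]
contact_force: [0.1, -0.3, -0.9]
gripper_width: 0.17
```

```bash
python3 bar.py w4.png
python3 - <<'E'
from h import *
p=imaging.read_camera('scene'); cv2.imwrite('pics/s1.png',cv2.resize(cv2.cvtColor(p['image'],cv2.COLOR_RGB2BGR)[60:260,200:440],None,fx=3,fy=3))
E
```

```text
t 6.75 p [ 0.5039 -0.06    0.1933] eul [-1.7998e+02  1.0000e-02  7.5050e+01] F [ 0.14 -0.27 -0.94] M [-0.025 -0.025  0.036] w 0.17 q [-0.38  0.26  0.45  2.01 -0.14  0.9   1.45]
jar_tabs [578.7 224.5] 0.78 [0.5678 0.1251 0.11  ]
cap_bar [267.7  71.6] 0.93 [ 0.3959 -0.0763  0.038 ]
cap_bar [318.8 264.1] 0.92 [ 0.5854 -0.0811  0.038 ]
cap_bar [208.2 225.2] 0.69 [ 0.5161 -0.1757  0.038 ]
```

View pics/w4.png

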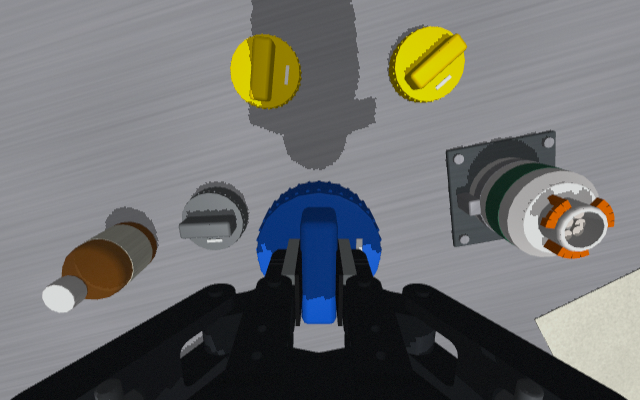

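View pics/s1.png

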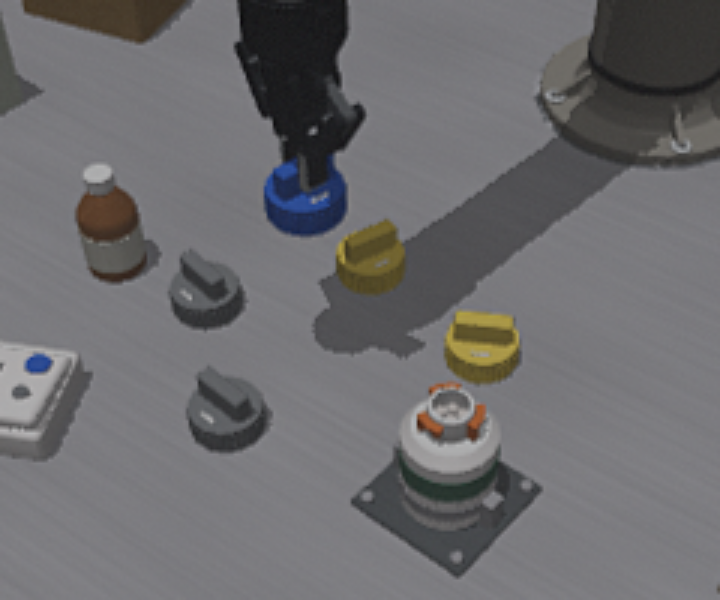

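Run:
```python
from h import *
p=imaging.read_camera('wrist'); M=p['mount']
im=p['image'][:, :, :].astype(int)
for uv in [(319,207),(319,322.5),(319,193)]:
    d=M[:3,:3]@np.array([(uv[0]-p['cx'])/p['fx'],(uv[1]-p['cy'])/p['fy'],1]); print(uv,[np.round((M[:3,3]+d*(z-M[2,3])/d[2])*1000,1) for z in (-.0189,.0051)])
# predicted skirt top circle (r 31.5 at z=.0051 tool) projection far edge for y0=0
Mi=np.linalg.inv(M)
for y0 in (-.002,0,.002):
  for pt in [(0,y0-.0315,.0051),(-.0315,y0,.0051),(.0315,y0,.0051),(0,y0-.025,-.0189),(0,y0+.025,-.0189)]:
    c=Mi@np.array([*pt,1]); print(y0,np.round([c[0]/c[2]*p['fx']+p['cx'],c[1]/c[2]*p['fy']+p['cy']],1))
```

```text
(319, 207) [array([  0.5, -32. , -18.9]), array([  0.6, -24.4,   5.1])]
(319, 322.5) [array([  0.5,  22.6, -18.9]), array([ 0.6, 40.7,  5.1])]
(319, 193) [array([  0.5, -37.9, -18.9]), array([  0.6, -31.4,   5.1])]
-0.002 [317.8 188.8]
-0.002 [255.1 249.7]
-0.002 [380.6 249.6]
-0.002 [317.8 218.7]
-0.002 [317.9 323.2]
0 [317.8 192.9]
0 [255.3 253.4]
0 [380.4 253.3]
0 [317.8 223.3]
0 [317.9 327. ]
0.002 [317.8 196.9]
0.002 [255.5 257. ]
0.002 [380.2 256.9]
0.002 [317.8 227.9]
0.002 [317.9 330.7]
```

```bash
python3 -c "
import cv2
a=cv2.imread('pics/w4.png');b=cv2.resize(a[170:335,245:395],None,fx=5,fy=3.6,interpolation=cv2.INTER_CUBIC);b=cv2.convertScaleAbs(b,alpha=1.7);cv2.imwrite('pics/w4c.png',b)"
```

```text
(no output)
```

View pics/w4c.png

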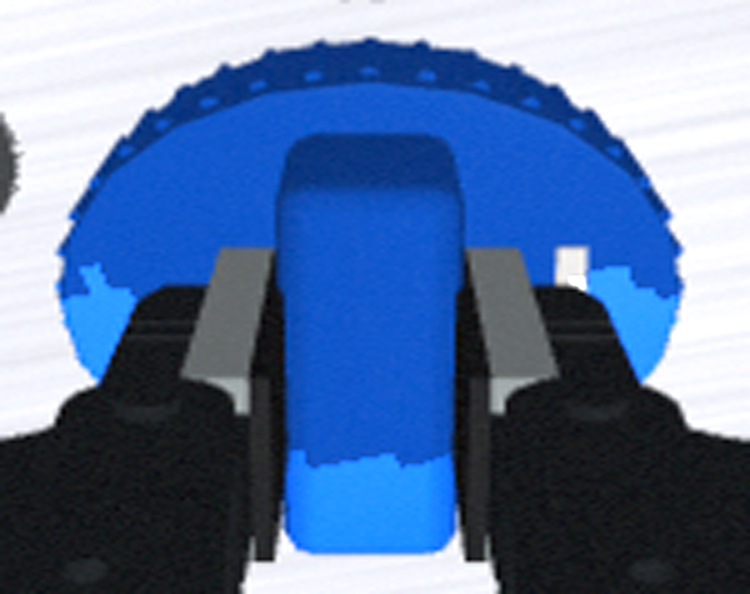

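Request:
apply_moves --moves "1 .325 .027 0 0 0 0;1 .325 .027 0 0 0 0;1 .325 .027 0 0 0 0;1 .325 .027 0 0 0 0;1 .325 .027 0 0 0 0;1 0 0 0 0 0 0;1 0 0 .1 0 0 0;1 0 0 .1 0 0 0;1 0 0 .1 0 0 0;1 0 0 0 0 0 0;1 0 0 0 0 0 0"

```text
t: 7.92
eef_pos: [0.5698, 0.1224, 0.1555]
tool_rot: [-0.0, 0.795, 0.607, -0.002]
contact_force: [-0.8, -0.2, 0.3]
gripper_width: 0.171
```

```bash
python3 bar.py w5.png
python3 - <<'E'
from h import *
p=imaging.read_camera('scene'); cv2.imwrite('pics/s2.png',cv2.resize(cv2.cvtColor(p['image'],cv2.COLOR_RGB2BGR)[110:270,260:440],None,fx=4,fy=3.7))
p=imaging.read_camera('top'); cv2.imwrite('pics/t2.png',cv2.resize(cv2.cvtColor(p['image'],cv2.COLOR_RGB2BGR)[140:240,240:360],None,fx=5,fy=5))
E
```

```text
t 7.92 p [0.5698 0.1224 0.1555] eul [-1.7987e+02  1.2000e-01  7.4740e+01] F [-0.78 -0.16  0.34] M [0.005 0.005 0.018] w 0.171 q [-0.6   0.43  0.36  1.87 -0.19  0.88  1.16]
cap_bar [319.6 261.8] 0.94 [0.6299 0.1072 0.038 ]
cap_bar [128.5 290. ] 0.92 [ 0.6113 -0.0694  0.038 ]
cap_bar [186.7  33. ] 0.88 [0.4254 0.0616 0.038 ]
```

View pics/s2.png

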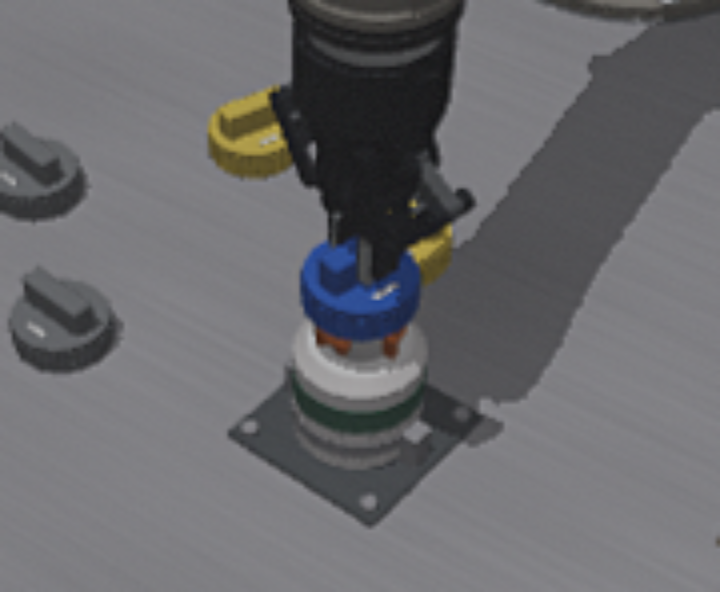

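View pics/w5.png

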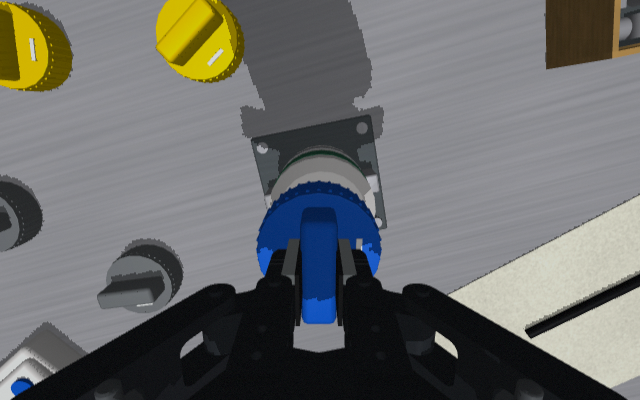

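Request:
apply_moves --moves "1 .016 0 0 0 0 0;1 0 0 .05 0 0 0;1 0 0 .03 0 0 0;1 0 0 .015 0 0 0;1 0 0 0 0 0 0;1 0 0 0 0 0 0"

```text
t: 8.67
eef_pos: [0.5713, 0.1259, 0.1452]
tool_rot: [-0.0, 0.794, 0.608, -0.0]
contact_force: [-0.5, 0.0, -0.4]
gripper_width: 0.17
```

```bash
python3 -c "
from h import *
st()"
```

```text
t 8.67 p [0.5713 0.1259 0.1452] eul [-1.7997e+02  2.0000e-02  7.4870e+01] F [-0.54  0.02 -0.39] M [ 0.056 -0.007  0.045] w 0.17 q [-0.6   0.44  0.35  1.87 -0.2   0.86  1.16]
```

Request:
apply_moves --moves "1 -.012 -.004 0 0 0 0;1 0 0 .017 0 0 0;1 0 0 .017 0 0 0;1 0 0 0 0 0 0"

```text
t: 9.0
eef_pos: [0.5707, 0.1246, 0.1413]
tool_rot: [0.0, 0.794, 0.608, 0.0]
contact_force: [0.2, -0.5, -1.0]
gripper_width: 0.172
```

Request:
apply_moves --moves "1 0 0 .012 0 0 0;1 0 0 0 0 0 0;1 0 0 0 0 0 0"

```text
t: 9.25
eef_pos: [0.5709, 0.1247, 0.141]
tool_rot: [-0.0, 0.794, 0.608, 0.0]
contact_force: [-2.5, -1.3, 8.3]
gripper_width: 0.175
```

Contact came at cap height 110 mm with 8 N, so the lugs are on the tab tops and the bar is the other way round. I'll lift 2 mm, turn 60° clockwise to the gap and try again.

Request:
apply_moves --moves "1 0 0 -.025 0 0 0;1 0 0 0 0 0 1;1 0 0 0 0 0 1;1 0 0 0 0 0 1;1 0 0 0 0 0 1;1 0 0 0 0 0 1;1 0 0 0 0 0 1;1 0 0 0 0 0 1;1 0 0 0 0 0 1;1 0 0 0 0 0 1;1 0 0 0 0 0 1;1 0 0 0 0 0 1"

```text
t: 10.25
eef_pos: [0.5705, 0.1248, 0.1429]
tool_rot: [-0.0, 0.964, 0.265, -0.0]
contact_force: [-0.1, -0.4, -1.5]
gripper_width: 0.173
```

Request:
apply_moves --moves "1 0 0 0 0 0 1;1 0 0 0 0 0 1;1 0 0 0 0 0 1;1 0 0 0 0 0 1;1 0 0 0 0 0 0;1 0 0 0 0 0 0"

```text
t: 10.75
eef_pos: [0.5705, 0.1248, 0.1429]
tool_rot: [0.0, 0.991, 0.131, -0.0]
contact_force: [-0.1, 0.6, -0.7]
gripper_width: 0.169
```

```bash
python3 -c "
from h import *
st()"
```

```text
t 10.75 p [0.5705 0.1248 0.1429] eul [1.7999e+02 1.0000e-02 1.5000e+01] F [-0.14  0.62 -0.74] M [-0.014  0.044 -0.03 ] w 0.169 q [-0.79  0.49  0.62  1.89 -0.36  0.87  0.27]
```

Request:
apply_moves --moves "1 0 0 .016 0 0 0;1 0 0 .012 0 0 0;1 0 0 0 0 0 0"

```text
t: 11.0
eef_pos: [0.5704, 0.1246, 0.1392]
tool_rot: [-0.0, 0.992, 0.13, -0.0]
contact_force: [-0.3, -0.9, -1.3]
gripper_width: 0.171
```

Request:
apply_moves --moves "1 0 0 .012 0 0 0;1 0 0 .012 0 0 0;1 0 0 0 0 0 0"

```text
t: 11.25
eef_pos: [0.5707, 0.1246, 0.1367]
tool_rot: [-0.0, 0.992, 0.129, 0.0]
contact_force: [-0.1, 0.0, 0.4]
gripper_width: 0.172
```

It has dropped in: the cap is at 105.6 mm with no load. Next I press it down.

Request:
apply_moves --moves "1 0 0 .015 0 0 0;1 0 0 .015 0 0 0;1 0 0 .015 0 0 0;1 0 0 0 0 0 0"

```text
t: 11.58
eef_pos: [0.5708, 0.1247, 0.1315]
tool_rot: [-0.0, 0.992, 0.129, 0.0]
contact_force: [-1.6, 0.6, 6.5]
gripper_width: 0.17
```

Request:
apply_moves --moves "1 0 0 .015 0 0 0;1 0 0 .012 0 0 0;1 0 0 0 0 0 0;1 0 0 0 0 0 0"

```text
t: 11.92
eef_pos: [0.5709, 0.1247, 0.1287]
tool_rot: [-0.0, 0.992, 0.129, 0.0]
contact_force: [-2.1, -0.2, 9.1]
gripper_width: 0.168
```

```bash
python3 -c "
from h import *
st()"
```

```text
t 11.92 p [0.5709 0.1247 0.1287] eul [-1.7998e+02 -3.0000e-02  1.4870e+01] F [-2.1 -0.2  9.1] M [-0.043  0.67   0.039] w 0.168 q [-0.77  0.51  0.6   1.9  -0.38  0.85  0.28]
```

Request:
apply_moves --moves "1 0 0 .007 0 0 0;1 0 0 0 0 0 0;1 0 0 0 0 0 1;1 0 0 0 0 0 1;1 0 0 0 0 0 1;1 0 0 0 0 0 1;1 0 0 0 0 0 0"

```text
t: 12.5
eef_pos: [0.5719, 0.1244, 0.1283]
tool_rot: [-0.0, 1.0, -0.012, 0.001]
contact_force: [-1.5, -0.4, 9.3]
gripper_width: 0.175
```

```bash
python3 -c "
from h import *
st()"
```

```text
t 12.5 p [0.5719 0.1244 0.1283] eul [-1.80e+02 -1.50e-01 -1.35e+00] F [-1.45 -0.43  9.25] M [-0.163  0.234 -0.054] w 0.175 q [-0.82  0.53  0.68  1.9  -0.43  0.85  0.05]
```

Request:
apply_moves --moves "1 0 0 .004 0 0 .75;1 0 0 0 0 0 .75;1 0 0 0 0 0 .5;1 0 0 0 0 0 0"

```text
t: 12.83
eef_pos: [0.5721, 0.1243, 0.1279]
tool_rot: [-0.0, 0.997, -0.081, 0.001]
contact_force: [-0.6, -0.9, 9.4]
gripper_width: 0.175
```

```bash
python3 -c "
from h import *
st()"
```

```text
t 12.83 p [0.5721 0.1243 0.1279] eul [-1.7997e+02 -1.6000e-01 -9.2500e+00] F [-0.59 -0.94  9.44] M [-0.246  0.185  0.041] w 0.175 q [-0.85  0.54  0.71  1.91 -0.46  0.86 -0.06]
```

Request:
apply_moves --moves "1 0 0 0 0 0 .75;1 0 0 0 0 0 .75;1 0 0 0 0 0 .5;1 0 0 0 0 0 0"

```text
t: 13.17
eef_pos: [0.5722, 0.1242, 0.1279]
tool_rot: [-0.0, 0.989, -0.15, 0.002]
contact_force: [-0.5, -0.4, 8.9]
gripper_width: 0.168
```

```bash
python3 -c "
from h import *
st()"
```

```text
t 13.17 p [0.5722 0.1242 0.1279] eul [-1.7995e+02 -1.7000e-01 -1.7250e+01] F [-0.48 -0.42  8.91] M [-0.248  0.18   0.013] w 0.168 q [-0.87  0.55  0.75  1.91 -0.49  0.87 -0.17]
```

Request:
apply_moves --moves "1 0 0 0 0 0 .75;1 0 0 0 0 0 .75;1 0 0 0 0 0 .5;1 0 0 0 0 0 0"

```text
t: 13.5
eef_pos: [0.5722, 0.1242, 0.1279]
tool_rot: [-0.0, 0.976, -0.219, 0.002]
contact_force: [0.2, -1.6, 8.9]
gripper_width: 0.17
```

```bash
python3 -c "
from h import *
st()"
```

```text
t 13.5 p [0.5722 0.1242 0.1279] eul [-1.7993e+02 -1.7000e-01 -2.5250e+01] F [ 0.19 -1.59  8.94] M [-0.26   0.109  0.057] w 0.17 q [-0.9   0.57  0.79  1.91 -0.52  0.88 -0.29]
```

Request:
apply_moves --moves "1 0 0 0 0 0 .75;1 0 0 0 0 0 .75;1 0 0 0 0 0 0"

```text
t: 13.75
eef_pos: [0.5722, 0.1241, 0.1279]
tool_rot: [-0.0, 0.963, -0.27, 0.002]
contact_force: [-1.0, -1.3, 10.0]
gripper_width: 0.174
```

```bash
python3 -c "
from h import *
st()"
```

```text
t 13.75 p [0.5722 0.1241 0.1279] eul [-1.7992e+02 -1.6000e-01 -3.1300e+01] F [-1.04 -1.3   9.99] M [-0.282  0.166 -0.076] w 0.174 q [-0.91  0.58  0.81  1.91 -0.54  0.88 -0.37]
```

Request:
apply_moves --moves "1 0 0 0 0 0 .6;1 0 0 0 0 0 .6;1 0 0 0 0 0 0"

```text
t: 14.0
eef_pos: [0.5722, 0.1241, 0.1279]
tool_rot: [-0.0, 0.951, -0.31, 0.002]
contact_force: [-1.0, -0.5, 9.2]
gripper_width: 0.174
```

```bash
python3 -c "
from h import *
st()"
```

```text
t 14.0 p [0.5722 0.1241 0.1279] eul [-1.799e+02 -1.600e-01 -3.607e+01] F [-1.01 -0.53  9.18] M [-0.303  0.088  0.018] w 0.174 q [-0.93  0.59  0.84  1.91 -0.56  0.89 -0.44]
```

Request:
apply_moves --moves "1 0 0 0 0 0 .5;1 0 0 0 0 0 .5;1 0 0 0 0 0 0"

```text
t: 14.25
eef_pos: [0.5722, 0.1241, 0.1279]
tool_rot: [-0.0, 0.94, -0.342, 0.002]
contact_force: [-0.7, -1.0, 9.7]
gripper_width: 0.168
```

```bash
python3 -c "
from h import *
st()"
```

```text
t 14.25 p [0.5722 0.1241 0.1279] eul [-1.7989e+02 -1.5000e-01 -4.0050e+01] F [-0.69 -0.99  9.68] M [-0.277  0.145  0.029] w 0.168 q [-0.94  0.59  0.85  1.91 -0.57  0.9  -0.5 ]
```

Request:
apply_moves --moves "1 0 0 0 0 0 .5;1 0 0 0 0 0 .5;1 0 0 0 0 0 0"

```text
t: 14.5
eef_pos: [0.5722, 0.1241, 0.1279]
tool_rot: [-0.0, 0.927, -0.375, 0.001]
contact_force: [0.2, -1.2, 9.4]
gripper_width: 0.172
```

```bash
python3 -c "
from h import *
st()"
```

```text
t 14.5 p [0.5722 0.1241 0.1279] eul [-1.7989e+02 -1.4000e-01 -4.4040e+01] F [ 0.19 -1.18  9.38] M [-0.265  0.108  0.06 ] w 0.172 q [-0.95  0.6   0.87  1.91 -0.59  0.9  -0.55]
```

Request:
apply_moves --moves "1 0 0 0 0 0 .4;1 0 0 0 0 0 .4;1 0 0 0 0 0 0"

```text
t: 14.75
eef_pos: [0.5722, 0.1241, 0.128]
tool_rot: [-0.001, 0.916, -0.4, 0.001]
contact_force: [-0.2, -1.6, 9.1]
gripper_width: 0.173
```

```bash
python3 -c "
from h import *
st()"
```

```text
t 14.75 p [0.5722 0.1241 0.128 ] eul [-1.7988e+02 -1.3000e-01 -4.7220e+01] F [-0.23 -1.61  9.08] M [-0.242  0.191  0.078] w 0.173 q [-0.96  0.61  0.89  1.91 -0.6   0.91 -0.6 ]
```

Request:
apply_moves --moves "1 0 0 0 0 0 .4;1 0 0 0 0 0 .4;1 0 0 0 0 0 0"

```text
t: 15.0
eef_pos: [0.5717, 0.1242, 0.1279]
tool_rot: [-0.0, 0.905, -0.425, 0.001]
contact_force: [-1.5, -1.3, 10.7]
gripper_width: 0.173
```

```bash
python3 -c "
from h import *
st()"
```

```text
t 15.0 p [0.5717 0.1242 0.1279] eul [-1.7992e+02 -9.0000e-02 -5.0360e+01] F [-1.48 -1.26 10.73] M [-0.312  0.498  0.493] w 0.173 q [-0.97  0.62  0.9   1.91 -0.61  0.91 -0.64]
```

Torque jumped to about 0.49 N m after roughly 65° of turn, which is the stop. I'll back off slightly and let the spring lift the cap.

Request:
apply_moves --moves "1 0 0 0 0 0 -.4;1 0 0 0 0 0 0;1 0 0 -.018 0 0 0;1 0 0 -.014 0 0 0;1 0 0 0 0 0 0"

```text
t: 15.42
eef_pos: [0.5717, 0.1242, 0.1316]
tool_rot: [-0.0, 0.911, -0.413, 0.001]
contact_force: [1.1, -1.3, 6.6]
gripper_width: 0.17
```

```bash
python3 -c "
from h import *
st()"
```

```text
t 15.42 p [0.5717 0.1242 0.1316] eul [-1.7991e+02 -8.0000e-02 -4.8740e+01] F [ 1.1  -1.26  6.61] M [-0.183  0.18   0.027] w 0.17 q [-0.97  0.61  0.9   1.91 -0.6   0.91 -0.62]
```

Request:
apply_moves --moves "1 0 0 -.009 0 0 0;1 0 0 0 0 0 0;1 0 0 0 0 0 0"

```text
t: 15.67
eef_pos: [0.5716, 0.1243, 0.1324]
tool_rot: [-0.0, 0.911, -0.413, 0.001]
contact_force: [0.2, -1.2, 5.9]
gripper_width: 0.168
```

```bash
python3 -c "
from h import *
st()"
```

```text
t 15.67 p [0.5716 0.1243 0.1324] eul [-1.7992e+02 -9.0000e-02 -4.8740e+01] F [ 0.23 -1.25  5.91] M [-0.315  0.009  0.05 ] w 0.168 q [-0.97  0.61  0.9   1.91 -0.6   0.92 -0.62]
```

Request:
apply_moves --moves "1 0 0 -.008 0 0 0;1 0 0 0 0 0 0;1 0 0 0 0 0 0"

```text
t: 15.92
eef_pos: [0.5714, 0.1243, 0.1327]
tool_rot: [-0.0, 0.911, -0.413, 0.001]
contact_force: [3.8, -2.3, -1.6]
gripper_width: 0.171
```

```bash
python3 -c "
from h import *
st()"
```

```text
t 15.92 p [0.5714 0.1243 0.1327] eul [-1.7995e+02 -1.0000e-01 -4.8740e+01] F [ 3.84 -2.29 -1.65] M [-0.416 -0.833  0.025] w 0.171 q [-0.97  0.61  0.9   1.91 -0.6   0.92 -0.62]
```

The force dropped to zero at cap height 101.6 mm, so the lugs are holding it. I'm releasing the cap.

Request:
apply_moves --moves "-1 0 0 0 0 0 0;-1 0 0 0 0 0 0;-1 0 0 0 0 0 0;-1 0 0 0 0 0 0;-1 0 0 0 0 0 0;-1 0 0 0 0 0 0;-1 0 0 -.1 0 0 0;-1 0 0 -.2 0 0 0;-1 0 0 -.25 0 0 0;-1 0 0 -.25 0 0 0;-1 0 0 0 0 0 0;-1 0 0 0 0 0 0"

```text
t: 16.92
eef_pos: [0.5718, 0.1247, 0.2309]
tool_rot: [-0.002, 0.911, -0.413, 0.001]
contact_force: [-0.8, 0.2, -0.2]
gripper_width: 1.002
```

```bash
python3 bar.py w6.png
python3 - <<'E'
from h import *
p=imaging.read_camera('scene'); cv2.imwrite('pics/s3.png',cv2.resize(cv2.cvtColor(p['image'],cv2.COLOR_RGB2BGR)[110:270,260:440],None,fx=4,fy=3.7))
E
```

```text
t 16.92 p [0.5718 0.1247 0.2309] eul [-1.7978e+02 -6.0000e-02 -4.8730e+01] F [-0.77  0.23 -0.18] M [-0.013  0.036  0.025] w 1.002 q [-1.06  0.49  1.02  1.83 -0.47  1.09 -0.72]
cap_bar [469.3 258.8] 0.67 [ 0.612  -0.0689  0.038 ]
cap_bar [276.9 300.3] 0.66 [0.4245 0.0627 0.038 ]
cap_bar [319.9 203.7] 0.63 [0.5486 0.1036 0.038 ]
```

View pics/s3.png

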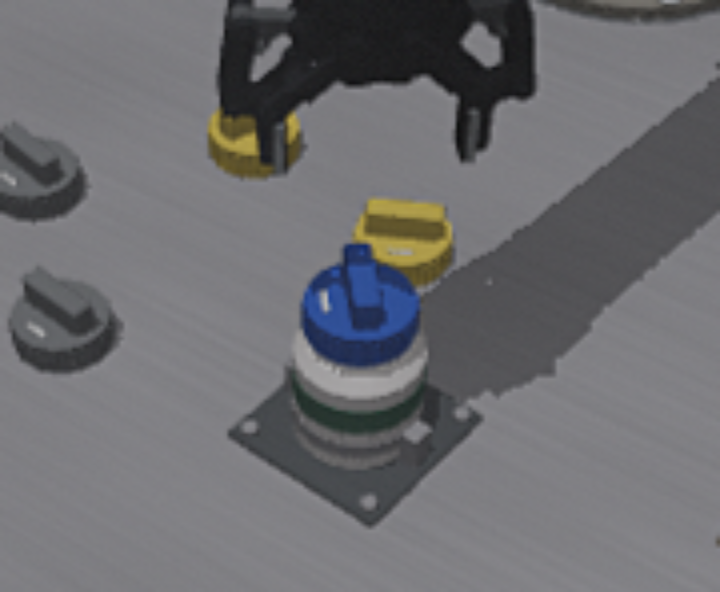

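View pics/w6.png

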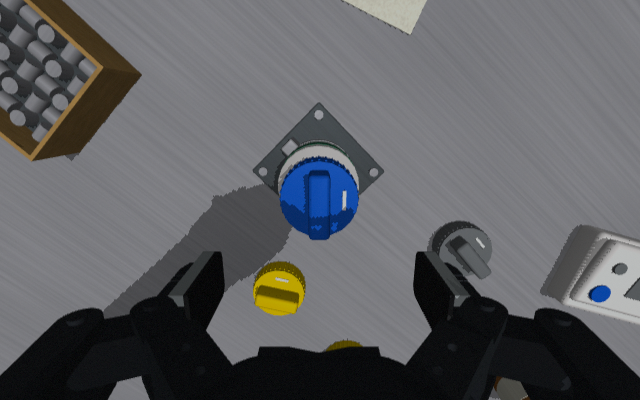

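The cap sits level on the jar (wrist image 319,197) and the gripper is clear of it. I'll check how well it is centred and its height, then hand in.

Run:
```python
from h import *
o=bot.get_obs();p=imaging.read_camera('wrist')
for r in nets.spot_point(p,'cap_bar')[:6]: print(r['location'],atz(p,r['location'],.1395,o))
t=imaging.read_camera('top')
for n in ['bottle','meter','fittings']: print(n,np.round(nets.spot_in(t,n)[0]['rect']))
print(bot.hand_in())
```

```text
[470.9, 255.3] [0.61592323 0.00714282 0.1395    ]
[319.9, 201.7] [0.57054445 0.12553594 0.1395    ]
[274.4, 300.2] [0.48232663 0.09780297 0.1395    ]
bottle [433. 204. 462. 226.]
meter [400. 120. 459. 174.]
fittings [156. 219. 216. 262.]
the job is handed in; nothing more can be done
None
```

The blue cap is locked on the white jar, and the job was handed in at about 17 s of the 64 s allowed.

- **Drop-in:** I gripped the cap by its bar and set it on the neck. My first guess at the bar's direction put the lugs on the tab tops, with about 8 N of contact. I lifted 2 mm and turned 60° clockwise, and the cap dropped into the gaps at about 105.6 mm.
- **Press and twist:** I pressed to about 97 mm with 9–10 N, then twisted about 65° clockwise. The stop showed as a jump in torque to about 0.5 N m. That is above the 0.25 N m that marks the stop but well under the 1 N m that forces it.
- **Release:** I backed off 1.6° and let the spring lift the cap. The push faded to zero at about 101.6 mm, so the lugs are holding the cap down. Then I let go and raised the gripper clear.

**Last checks:**
- **Fit:** The cap looks level in the pictures, and its bar is about 1 mm from the jar's axis. The final height comes from the force reading before release and was not measured again afterwards.
- **Bystanders:** The bottle and meter boxes in the top picture are within 2 pixels of the start. The box round the fittings has a right edge 6 pixels shorter than at first; its other edges agree to 1 pixel and the arm never went near it, so I take that as detector noise.
- **Disagreements:** The cameras' estimates of the jar's position differed by up to about 5 mm. The fit to the tabs in the wrist picture turned out right when the cap went on.

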